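Set the throttle lever to its marker clip

TASK

Two engine control levers are bolted to the garage bench to be set up. Swing the throttle lever (red knob) until it lines up with the green marker clip on its own sector plate, then let go of it. Leave that clip and the choke lever (yellow knob) where they are.

Things in the scene. Friction and masses are not known exactly. Their poses are not given: they have to be found in the camera images.
- throttle_knob (a point): Centre of the red ball knob (32 mm diameter) on the throttle lever, a 10 mm steel rod, 150 mm from the pivot axis. z axis: from pivot to knob; y axis: along the pivot axis; turns with the lever. The lever swings 43 degrees either way from upright; friction holds it where it is left (about 1.5 N at the knob moves it). It starts leaning well over to the control's -x side.
- throttle_hinge (a point): Point on the throttle's pivot axis in the plane of swing, 40 mm above the bench, fixed. z axis up, y axis along the level pivot axis, x axis level in the plane of swing. The control has a base plate 150 (x) by 90 (y) by 8 mm and a grey metal sector plate, 85 mm radius about the pivot axis, 12 to 20 mm to the lever's +y side, with black ticks.
- throttle_mark (a point): Middle of the green clip on the rim of the throttle's sector plate: 90 mm from the pivot axis, 16 mm to the +y side of the plane of swing. Clip 16 mm along the rim, 18 mm across, 74 to 102 mm from the pivot axis; tight; its place varies. z axis: away from the pivot axis, the direction the lever must take. The choke has a like clip, of no concern.
- choke_knob (a point): Centre of the yellow ball knob (32 mm diameter) on the choke lever: a second control of the same build, to the left or right of the throttle's, at least 220 mm away centre to centre. Not to be moved. A ratchet handle up to 45 mm high lies on the bench between the controls.
There are look-alikes about, which are no part of the job. Leave any pink look-alike of the part that bears throttle_knob alone.

How it is judged (in metres and radians):
At the end, for the whole second after the job is handed in: The throttle lever stands released and in line with the green clip on its sector plate, within 10 degrees seen along the pivot axis (angle between the z axis of throttle_knob and the z axis of throttle_mark, either way round below 0.18 rad); the robot touches nothing.
It fails at once if the green clip is shifted by more than 10 mm (distance of throttle_mark from where it was at the start of the episode above 0.01 m).
It fails at once if the choke lever is moved by more than 20 mm at its knob (distance of choke_knob from where it was at the start of the episode above 0.02 m).
It also fails if it takes over 32 s, if anything falls off the work surface, if the arm or the gripper's body presses on something with over 40 N, if the wrist force passes 120 N, or if a joint passes its speed limit or range.

ROBOT

A 6-joint arm with a two-finger parallel gripper is mounted at the origin on the work surface. World frame = base frame: x ahead of the robot, y to its left, z up, the work surface at z = 0. Lengths are in mm, angles in rad, forces in N, time in s.
With the tool pointing down it reaches from about 375 to 925 mm from the base axis. Payload 5.7 kg.
Tool frame: the origin (TCP) lies at the very end of the fingers, on their centre line; the grasp point (between the pads) lies 19 mm behind it (r.grip_depth is the distance from the TCP to the grasp point, in mm); z points along the fingers, y is the line along which they close (so a half turn about z gives the same grasp; the last joint's range is limited). The gripper opens to 85 mm and grips with 20 to 120 N. Pads are 22 mm wide; open, the fingers measure 114 mm over their backs; the gripper's body (76 mm by 85 mm) begins 54 mm behind the grasp point. The pads swing forward as they close: fully open they stand 13 mm farther back than shut.
Start: joints at [-1.281, 0.359, 1.51, -0, 1.272, -0.115], TCP at [236.282, -551.48, 197.767] pointing down, gripper open.
Joint ranges: [-2.97, 2.97], [-1.01, 2.36], [0.21, 2.38], [-0.96, 4.11], [0.2, 2.71], [-2.98, 2.98]. Speed limits (rad/s): [2.39, 2.39, 3.14, 3.14, 3.14, 3.14].

INTERFACE

Orientations are given as a unit quaternion [x, y, z, w].
In Python, from plant import state, vision, r gives the robot as it stands.
- The arm moves only by the tool play_rows, never from a script. Its argument "series" is a list of rows, each a list of 6 numbers: the shift along the tool's x, y, z in m, then the turn, a rotation vector about the tool's x, y, z in rad. A call has 1 to 12 rows; each row is the pose to reach, as a shift and turn from the pose commanded when the call began, along the tool's axes at that moment; what a row does not reach only later rows make up. A row lasts 1/12 s, in which the tool goes at most 41.7 mm and 7.16 degrees, less where a joint would pass 70% of its speed; a pose out of reach is approached as far as the arm can. A call with a gripper value outside its range is refused whole. "claw" is the gripper's target within -1 to 1 (shut at 1, half-way at 0, fully open at -1), set as the call begins (left out, the last holds). The fingers move at their own pace and stop on an object; "squeeze" is the grip in N (left out, the last holds). Time passes only in rows, so rows that repeat a pose let the fingers close. It gives the time, the measured TCP pose, the force, the opening and the grip force at its end, in the units of the state.
- state(): the state, without advancing time (a new reading comes with each control period).
- vision.read_camera(name): name is "scene" or "top" or "wrist"; returns (picture, depth): 384x512x3 uint8, red, green, blue; 384x512 float32, mm along the optical axis (not along the pixel's ray), 0 where there is no reading.
- vision.camera_params(name): a dict with "mtx" (3x3 intrinsics, pixels), "rvec" (rotation vector, rad) and "tvec" (3), from world to camera coordinates, as OpenCV has them. Camera axes: x right, y down, z forward; pixel columns grow to the right and rows downward; lengths in mm; the calibration is good to about 2 mm. A picture is of the moment at which its call begins: read the wrist's pose just before it. camera_params takes no time and is no camera call; for the wrist camera it gives the pose at the moment of the call.
- r.finish_job(): hands the job in; it is judged then, once.
The state is a dict: "t": time; "qpos": joint angles; "qd": joint speeds; "joint_efforts": joint torques, N m; "tcp_pos": TCP position; "ee_rot": TCP orientation; "contact_force": force on the tool from outside, world axes, zero at the start; "torque": the same for the moment, N m; "width": finger opening in mm; "gripper_force": force on a finger pad.
Only numpy, scipy, OpenCV 4.12 (cv2) and the standard library are available. Lean on these libraries where they do the work, as an engineer would, in place of code of your own. Each camera call takes 0.05 s, during which the arm holds its last target. There are 200 camera calls.

## Working session

There is one attempt and no reset: what is moved stays moved. The work goes in short steps, Python scripts to look and compute and a tool call to move; the robot and the scene stay as the last step left them, time stands still between calls to the robot, and variables do not carry over. Pictures are saved under pics/ and viewed, at most 10 in all, crops included, and the job is handed in when it is done.

Besides the shell and the picture viewer there is one more tool, called by a JSON object that holds its "api" and its "payload". play_rows: Moves the arm, as the interface text tells. Its arguments: {"type":"object","properties":{"series":{"type":"array","items":{"type":"array","items":{"type":"number"}}},"claw":{"type":"number"},"squeeze":{"type":"number"}},"required":["series"]}

```bash
ls; mkdir -p pics
cat > h.py <<'E'
import numpy as np, cv2
from plant import state, vision, r
def grab(n):
    p=vision.camera_params(n); im,d=vision.read_camera(n)
    return im,d,p
def cam(p):
    R=cv2.Rodrigues(np.array(p["rvec"],float))[0]; t=np.array(p["tvec"],float).ravel(); return np.array(p["mtx"],float),R,t
def pts(uv,z,p):  # pixel + depth -> world
    K,R,t=cam(p); uv=np.atleast_2d(uv).astype(float); z=np.atleast_1d(z)
    c=np.c_[(uv-K[:2,2])/[K[0,0],K[1,1]],np.ones(len(uv))]*z[:,None]
    return (c-t)@R
def proj(X,p):
    return cv2.projectPoints(np.atleast_2d(X).astype(float),np.array(p["rvec"],float),np.array(p["tvec"],float),np.array(p["mtx"],float),None)[0][:,0]
E
python3 - <<'E'
from h import *
for n in("scene","top"):
    im,d,p=grab(n); np.savez(f"pics/{n}0.npz",im=im,d=d,**p)
    cv2.imwrite(f"pics/{n}0.png",cv2.resize(im[:,:,::-1],(800,600)))
    hsv=cv2.cvtColor(im,cv2.COLOR_RGB2HSV)
    for c,(lo,hi) in dict(red=((0,130,60),(8,255,255)),red2=((168,130,60),(180,255,255)),pink=((140,40,90),(170,255,255)),yel=((20,120,80),(35,255,255)),green=((40,90,50),(85,255,255))).items():
        m=cv2.inRange(hsv,lo,hi); k,l,s,ce=cv2.connectedComponentsWithStats(m)
        for i in range(1,k):
            if s[i,4]>15:
                v,u=np.where((l==i)&(d>0)); X=pts(np.c_[u,v],d[v,u],p); print(n,c,s[i],ce[i].round(1),np.median(X,0).round(0))
print(state())
E
```

```text
pics
scene red [437   0  14  12 102] [441.9   4.1] [-666. -379.  186.]
scene red [148 101  10  11  82] [152.4 105.9] [ 458. -625.  199.]
scene red [289 125  10  11  81] [293.6 129.5] [ 198. -281.  199.]
scene red [ 54 135  39  43 721] [ 75.8 159.2] [ 722. -693.   88.]
scene red [243 238  13  13 127] [248.9 244.2] [518. -96. 180.]
scene red2 [138 127  43  24 519] [161.2 137. ] [ 465. -615.   75.]
scene red2 [270 147  45  31 777] [293.6 162.3] [ 193. -266.   34.]
scene pink [174 133  13  14 120] [180.5 139.5] [ 404. -613.    8.]
scene pink [143 137  44  20 274] [160.  149.6] [ 489. -620.    8.]
scene pink [265 162  13  21  81] [270.4 169.7] [ 247. -315.    8.]
scene yel [ 445    0   52   32 1137] [470.6  12.4] [-653. -260.  214.]
scene yel [296 352  16  17 210] [303.6 359.9] [598. 176. 195.]
scene green [154 119   6  10  48] [156.5 123.7] [ 467. -615.  134.]
scene green [291 143   6  10  50] [293.6 147. ] [ 202. -268.  137.]
scene green [217 260   8  11  65] [220.3 265.1] [ 596. -112.  141.]
scene green [316 341  11  14  84] [321.1 347.4] [541. 180. 140.]
top red [386  98  28  28 325] 
[... 1103 characters left out ...]
array([-1.28108229e+00,  3.59422479e-01,  1.51135187e+00,  3.89830635e-06,
        1.27246531e+00, -1.15107470e-01]), 'qd': array([-6.74491745e-04, -9.03344992e-04, -3.51267560e-03, -3.00598882e-04,
        2.59517882e-03,  8.99354973e-05]), 'joint_efforts': array([-1.36257045e-04, -5.28652096e+01, -2.79350513e+01, -2.57786905e-04,
        4.98831898e-03,  4.68101052e-05]), 'tcp_pos': array([ 236.11063776, -550.86233205,  197.0333889 ]), 'ee_rot': array([ 9.79584571e-01,  2.01030821e-01, -6.99478611e-05, -8.20530532e-04]), 'contact_force': array([ 0.32553958, -0.05408348, -0.30018872]), 'torque': array([-0.02445219,  0.03147652,  0.03303108]), 'gripper_force': 0.0, 'width': 85.3964249197073}
```

View pics/scene0.png

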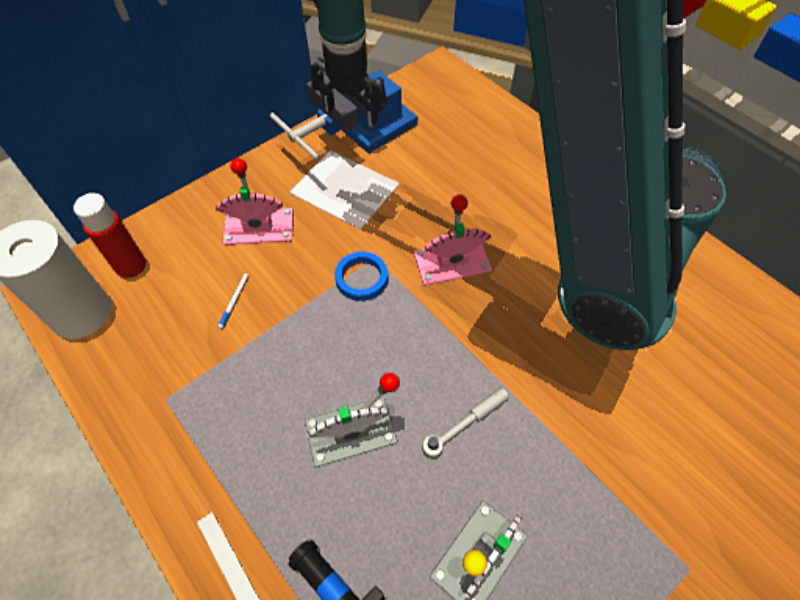

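Run:
```python
from h import *
a=np.load("pics/scene0.npz"); b=np.load("pics/top0.npz")
A=cv2.resize(a["im"][215:320,180:320],(800,600),interpolation=2)
B=cv2.resize(b["im"][90:210,110:270],(800,600),interpolation=2)
cv2.imwrite("pics/cropA.png",A[:,:,::-1]); cv2.imwrite("pics/cropB.png",B[:,:,::-1])
```

```text
(no output)
```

View pics/cropA.png

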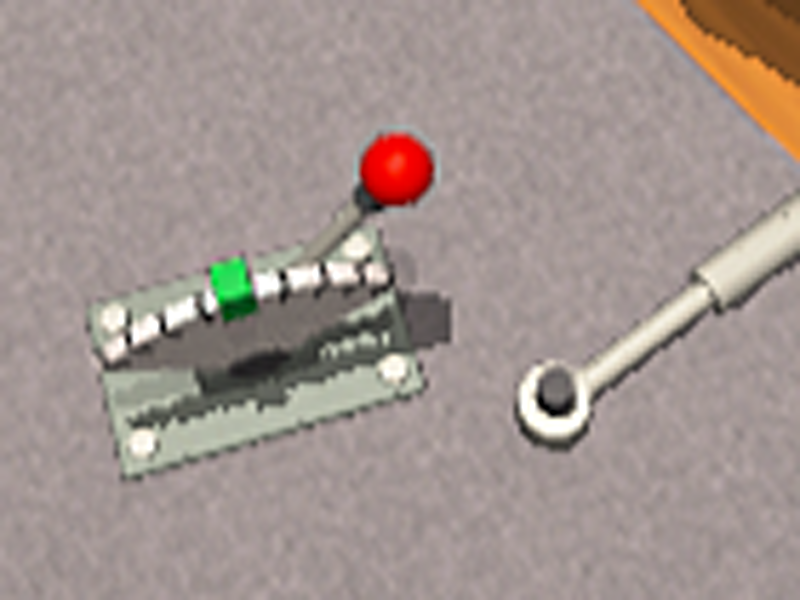

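View pics/cropB.png

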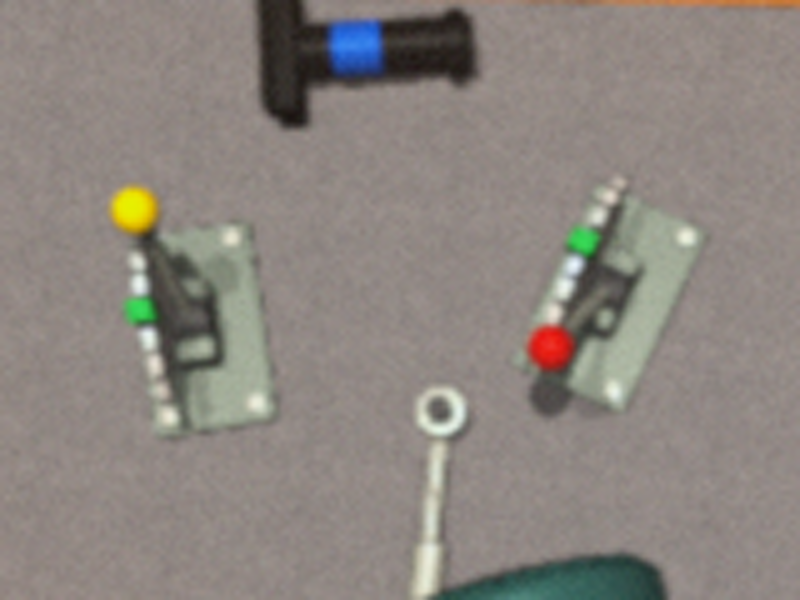

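The candidates are three red knobs, at scene (249,244), (152,106) and (294,130). The last two sit on pink controls, so they are look-alikes. The one at (249,244) is on the grey control and is the throttle, and the crop confirms it. The yellow choke is at scene (304,360). The sector and clip lie on the robot's left of the throttle lever.

```bash
cat > meas.py <<'E'
from h import *
from scipy.optimize import least_squares
def blob(im,lo,hi,near):
    m=cv2.inRange(cv2.cvtColor(im,cv2.COLOR_RGB2HSV),lo,hi);k,l,s,c=cv2.connectedComponentsWithStats(m)
    i=min((i for i in range(1,k) if s[i,4]>15),key=lambda i:np.hypot(*(c[i]-near))); return c[i]
def tri(uvs,ps):
    return least_squares(lambda X:np.concatenate([proj(X,p)[0]-u for u,p in zip(uvs,ps)]),[550,-100,150]).x
E
python3 - <<'E'
from meas import *
D={n:dict(np.load(f"pics/{n}0.npz")) for n in("scene","top")}
ps=[D["scene"],D["top"]]
RED=((0,130,60),(8,255,255));GR=((40,90,50),(85,255,255))
K=tri([blob(ps[0]["im"],*RED,(249,244)),blob(ps[1]["im"],*RED,(220,159))],ps)
M=tri([blob(ps[0]["im"],*GR,(220,265)),blob(ps[1]["im"],*GR,(226,138))],ps)
C=tri([blob(ps[0]["im"],(20,120,80),(35,255,255),(303,360)),blob(ps[1]["im"],(20,120,80),(35,255,255),(136,131))],ps)
print("K",K.round(1),"M",M.round(1),"C",C.round(1))
allp=[]
for p in ps:
    v,u=np.mgrid[0:384,0:512]; m=p["d"]>0
    X=pts(np.c_[u[m],v[m]],p["d"][m],p); 
    s=(np.abs(X[:,0]-555)<110)&(np.abs(X[:,1]+120)<110)
    q=X[s&(X[:,2]>5)&(X[:,2]<12)]; 
    print(len(q), cv2.minAreaRect(q[:,:2].astype(np.float32)))
    allp.append(q)
    sec=X[s&(X[:,2]>60)&(X[:,2]<135)]; print("above",len(sec))
q=np.vstack(allp); rc=cv2.minAreaRect(q[:,:2].astype(np.float32)); print(rc,cv2.boxPoints(rc).round(0))
E
```

```text
K [514.4 -99.9 168.3] M [ 594.6 -116.   130.1] C [595.7 176.2 182.8]
911 ((557.1971435546875, -119.29078674316406), (215.0196990966797, 217.81622314453125), 0.27734628319740295)
above 551
859 ((555.7974853515625, -119.64461517333984), (218.69290161132812, 219.02052307128906), 1.4109814167022705)
above 163
((555.7974853515625, -119.64461517333984), (218.69290161132812, 219.02052307128906), 1.4109814167022705) [[ 444.  -13.]
 [ 449. -232.]
 [ 668. -226.]
 [ 662.   -7.]]
```

Run:
```python
from meas import *
D={n:dict(np.load(f"pics/{n}0.npz")) for n in("scene","top")}
def plane(uv,z,p):
    a=pts(uv,np.full(len(uv),1.),p);b=pts(uv,np.full(len(uv),2.),p);d=b-a
    return a+d*((z-a[:,2])/d[:,2])[:,None]
S=plane(np.array([(113,316),(357,244),(143,444),(393,369)])/5.714+[180,215],10,D["scene"])
T=plane(np.array([(688,237),(614,391)])/5+[110,90],10,D["top"])
print(S.round(1),T.round(1),sep="\n")
c=S.mean(0);print("centre",c)
K=np.array([514.4,-99.9,168.3]);M=np.array([594.6,-116,130.1])
x=(S[0]-S[1])+(S[2]-S[3]);x[2]=0;x/=np.linalg.norm(x);y=np.cross([0,0,1],x)
c[2]=40
for P in(K,M):
    d=P-c;print("local",d@x,d@y,d[2],"r",np.hypot(d@x,d[2]),"deg",np.degrees(np.arctan2(d@x,d[2])))
print("x",x,"y",y)
```

```text
[[ 628.4 -183.9   10. ]
 [ 513.5 -135.5   10. ]
 [ 654.3 -123.1   10. ]
 [ 540.5  -74.6   10. ]]
[[ 627.2 -185.5   10. ]
 [ 511.6 -135.2   10. ]]
centre [ 584.16770504 -129.26863302   10.        ]
local -75.69688370152203 -0.1762675852322718 128.3 r 148.96613105710222 deg -30.54056632420041
local 4.4293074424264836 16.287130993537335 90.1 r 90.20880646821314 deg 2.8143893634772983
x [ 0.92076366 -0.39012087  0.        ] y [ 0.39012087  0.92076366 -0.        ]
```

The measurements agree with the given sizes: the lever measures 149 mm (150 expected), and the clip is at radius 90 and 16 mm to the +y side. The lever is at −30.5° and the clip at +2.8°. I'll push the knob along +x with closed fingers.

{"api": "play_rows", "payload": {"series": [[0.008, -0.007, -0.002, 0, 0, 0.02], [0.024, -0.022, -0.006, 0, 0, 0.07], [0.05, -0.046, -0.012, 0, 0, 0.14], [0.08, -0.073, -0.016, 0, 0, 0.22], [0.11, -0.101, -0.02, 0, 0, 0.31], [0.14, -0.128, -0.024, 0, 0, 0.4], [0.17, -0.156, -0.028, 0, 0, 0.5], [0.2, -0.183, -0.028, 0, 0, 0.6], [0.23, -0.21, -0.028, 0, 0, 0.69], [0.256, -0.234, -0.028, 0, 0, 0.76], [0.272, -0.249, -0.028, 0, 0, 0.8], [0.28, -0.256, -0.028, 0, 0, 0.806]], "claw": 1}}

```text
t: 1.1
tcp_pos: [393.1, -202.6, 225.5]
ee_rot: [0.98, -0.199, -0.0, -0.001]
contact_force: [-0.5, -0.3, -0.1]
width: 0.0
gripper_force: 0.0
```

{"api": "play_rows", "payload": {"series": [[0, -0.01, 0, 0, 0, 0], [0, -0.03, 0, 0, 0, 0], [0, -0.055, 0, 0, 0, 0], [0, -0.08, 0, 0, 0, 0], [0, -0.105, 0, 0, 0, 0], [0, -0.127, 0, 0, 0, 0], [0, -0.139, 0.008, 0, 0, 0], [0, -0.142, 0.022, 0, 0, 0], [0, -0.142, 0.04, 0, 0, 0], [0, -0.142, 0.056, 0, 0, 0], [0, -0.142, 0.064, 0, 0, 0], [0, -0.142, 0.064, 0, 0, 0]]}}

```text
t: 2.1
tcp_pos: [446.7, -74.9, 160.1]
ee_rot: [0.98, -0.199, -0.002, -0.0]
contact_force: [0.6, -0.5, -0.4]
width: 0.2
gripper_force: 0.0
```

Run:
```python
from h import *
s=state();c=np.array([584.2,-129.3,40]);x=np.array([.9208,-.3901,0]);y=np.array([.3901,.9208,0]);d=s["tcp_pos"]-c
print(s["tcp_pos"],d@x,d@y,s["contact_force"])
im,_,_=grab("wrist");cv2.imwrite("pics/w1.png",im[:,:,::-1])
```

```text
[446.67561753 -74.92156398 160.05618095] -147.84547927424512 -3.576597716228151 [ 0.62170412 -0.48095367 -0.41641658]
```

View pics/w1.png

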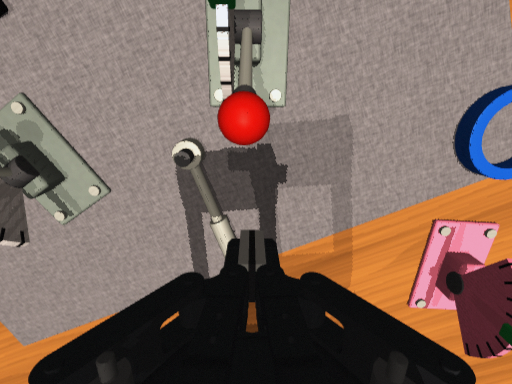

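The picture shows the red knob at (245,118), straight ahead of the closed fingertips at (250,235). The clip and sector are left of the lever, out of the path. Pushing now.

{"api": "play_rows", "payload": {"series": [[0.006, -0.002, 0, 0, 0, 0], [0.018, -0.003, 0, 0, 0, 0], [0.03, -0.003, 0, 0, 0, 0], [0.04, -0.003, 0, 0, 0, 0], [0.049, -0.003, -0.001, 0, 0, 0], [0.058, -0.003, -0.005, 0, 0, 0], [0.067, -0.003, -0.008, 0, 0, 0], [0.076, -0.003, -0.011, 0, 0, 0], [0.085, -0.003, -0.014, 0, 0, 0], [0.094, -0.003, -0.016, 0, 0, 0], [0.102, -0.003, -0.017, 0, 0, 0], [0.108, -0.003, -0.018, 0, 0, 0]]}}

```text
t: 3.15
tcp_pos: [550.0, -115.1, 180.0]
ee_rot: [0.98, -0.199, 0.0, -0.0]
contact_force: [-0.0, 0.5, -0.3]
width: 0.3
gripper_force: 0.0
```

{"api": "play_rows", "payload": {"series": [[0.004, 0, -0.001, 0, 0, 0], [0.009, 0, -0.001, 0, 0, 0], [0.013, 0, -0.001, 0, 0, 0], [0.013, 0, -0.001, 0, 0, 0]]}}

```text
t: 3.48
tcp_pos: [561.5, -120.0, 180.7]
ee_rot: [0.98, -0.199, 0.0, -0.0]
contact_force: [0.7, -0.5, -0.4]
width: -0.2
gripper_force: 0.0
```

```bash
cat > look.py <<'E'
from meas import *
import sys
c=np.array([584.2,-129.3,40]);x=np.array([.9208,-.3901,0]);y=np.array([.3901,.9208,0])
s=state();d=s["tcp_pos"]-c;print("tcp",d@x,d@y,d[2],s["contact_force"].round(1))
H=c.copy()
for n in("scene","top"):
    im,dd,p=grab(n);cv2.imwrite(f"pics/{n}{sys.argv[1]}.png",im[:,:,::-1])
    for g,(z,ly,lo,hi) in dict(K=(150,0,(0,130,60),(8,255,255)),M=(90,16,(40,90,50),(85,255,255))).items():
        m=cv2.inRange(cv2.cvtColor(im,cv2.COLOR_RGB2HSV),lo,hi);k,l,st,ce=cv2.connectedComponentsWithStats(m)
        e=proj(c+y*ly+[0,0,z],p)[0]
        for i in range(1,k):
            if st[i,4]>8 and np.hypot(*(ce[i]-e))<40:
                a,b=pts(ce[i],1.,p)[0],pts(ce[i],2.,p)[0];v=b-a   # ray onto plane local y=ly
                t=(ly-(a-c)@y)/(v@y);q=a+t*v-c
                print(n,g,st[i,4],ce[i].round(1),"lx",round(q@x,1),"lz",q[2].round(1),"deg",np.degrees(np.arctan2(q@x,q[2])).round(1))
E
python3 look.py 2
```

```text
tcp -24.55971103921073 -0.2594611940964459 140.68479310823477 [ 0.7 -0.5 -0.4]
scene K 125 [248.8 244.4] lx -75.0 lz 128.3 deg -30.3
scene M 62 [220.3 265.4] lx 4.9 lz 88.1 deg 3.2
```

```bash
python3 look.py 3; python3 -c "
import cv2
a=cv2.imread('pics/scene3.png');b=cv2.imread('pics/top3.png')
a=cv2.resize(a[180:330,150:350],(800,600));cv2.imwrite('pics/c3.png',a)"
```

```text
tcp -25.520001459881016 -0.23788337050687727 140.60834446735564 [-0.3  0.1  0.1]
scene K 124 [248.9 244.3] lx -75.1 lz 128.6 deg -30.3
scene M 62 [220.3 265.4] lx 4.9 lz 88.1 deg 3.2
```

View pics/c3.png

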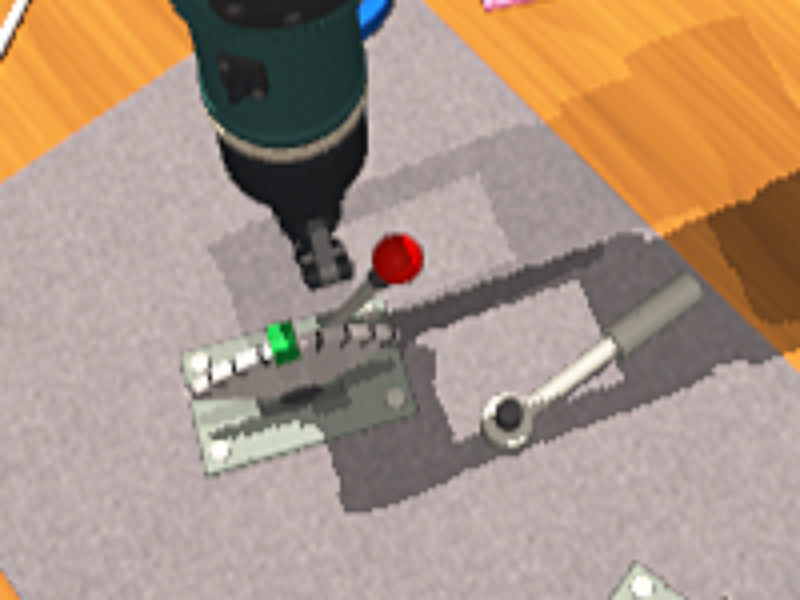

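Run:
```python
from h import *
s=state();print(s["tcp_pos"],s["qpos"])
for n in("scene","top"):
    print(n,proj(s["tcp_pos"],vision.camera_params(n)))
im,d,p=grab("scene")
v,u=np.mgrid[240:256,222:242];m=d[240:256,222:242]
X=pts(np.c_[u.ravel(),v.ravel()],m.ravel(),p);k=X[:,2]>120;Y=X[k];uv=np.c_[u.ravel(),v.ravel()][k]
i=np.argsort(Y[:,2])[:8];print(np.c_[uv[i],Y[i]].round(0))
im,d,p=grab("wrist");print(p["rvec"],p["tvec"]);K,R,t=cam(p);print("campos",-R.T@t)
np.savez("pics/w3.npz",im=im,d=d,**p);cv2.imwrite("pics/w3.png",im[:,:,::-1])
print("tcp in wrist",proj(s["tcp_pos"],p),"knob exp",proj([514.4,-99.9,168.3],p))
```

```text
[ 560.4194253  -119.4648613   180.68455038] [-3.30639395e-01  3.36685761e-01  1.59043353e+00  1.17977849e-04
  1.21511380e+00  1.64128950e+00]
scene [[229.14982887 247.8351936 ]]
top [[226.38801431 144.42017371]]
[[ 237.  255.  545. -113.  122.]
 [ 237.  254.  543. -115.  123.]
 [ 238.  254.  542. -113.  124.]
 [ 241.  255.  538. -105.  125.]
 [ 238.  255.  544. -109.  128.]
 [ 238.  253.  541. -114.  128.]
 [ 240.  255.  540. -106.  129.]
 [ 239.  255.  543. -107.  130.]]
[-1.61894487  2.44327531  0.40891245] [109.28380296 493.44702207 548.14189436]
campos [ 636.49435099 -150.90000852  357.76609414]
tcp in wrist [[252.62203384 216.54622859]] knob exp [[252.40405516 264.71664474]]
```

View pics/w3.png

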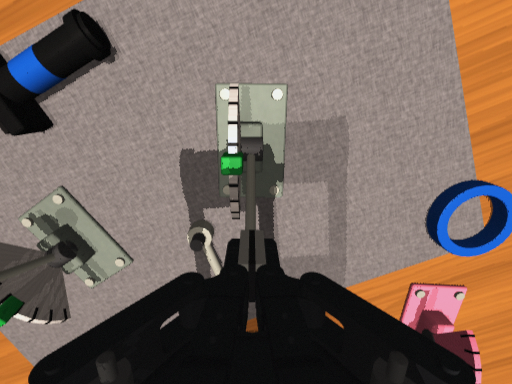

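Run:
```python
from h import *
D=dict(np.load("pics/w3.npz"));d=D["d"]
c=np.array([584.2,-129.3,0]);x=np.array([.9208,-.3901,0]);y=np.array([.3901,.9208,0])
for u in(244,252,260):
  for v in range(200,262,6):
    q=pts([u,v],d[v,u],D)[0]-c; print(u,v,D["im"][v,u],"lx %.0f ly %.0f z %.0f"%(q@x,q@y,q[2]))
```

```text
244 200 [76 69 67] lx -83 ly 11 z 2
244 206 [82 75 72] lx -92 ly 12 z 1
244 212 [148 134 130] lx -102 ly 12 z 2
244 218 [153 139 134] lx -112 ly 12 z 1
244 224 [159 145 140] lx -121 ly 12 z 2
244 230 [84 78 73] lx -16 ly 5 z 220
244 236 [64 60 55] lx -16 ly 5 z 226
244 242 [64 61 55] lx -16 ly 5 z 234
244 248 [63 59 55] lx -16 ly 4 z 240
244 254 [64 61 56] lx -16 ly 4 z 245
244 260 [63 59 55] lx -16 ly 4 z 250
252 200 [74 71 62] lx -39 ly 0 z 114
252 206 [74 70 61] lx -43 ly 0 z 120
252 212 [74 70 62] lx -46 ly 0 z 127
252 218 [74 69 62] lx -49 ly 0 z 133
252 224 [74 70 62] lx -53 ly 0 z 139
252 230 [25 24 22] lx -16 ly 0 z 221
252 236 [10  9 10] lx -16 ly 0 z 227
252 242 [11 12 10] lx -16 ly 0 z 234
252 248 [12 12 11] lx -17 ly 0 z 239
252 254 [13 13 12] lx -16 ly 0 z 246
252 260 [8 8 9] lx -15 ly 0 z 251
260 200 [55 50 49] lx -83 ly -12 z 2
260 206 [53 48 46] lx -92 ly -12 z 1
260 212 [60 54 53] lx -102 ly -12 z 1
260 218 [56 51 48] lx -111 ly -12 z 2
260 224 [52 46 46] lx -121 ly -12 z 2
260 230 [60 57 53] lx -16 ly -4 z 220
260 236 [65 61 56] lx 57 ly 1 z 358
260 242 [65 61 55] lx -16 ly -4 z 233
260 248 [64 60 55] lx -16 ly -4 z 240
260 254 [64 59 56] lx -16 ly -4 z 245
260 260 [64 60 56] lx -16 ly -3 z 250
```

Run:
```python
from h import *
im,d,p=grab("scene");s=state();c=np.array([584.2,-129.3,0]);x=np.array([.9208,-.3901,0]);y=np.array([.3901,.9208,0])
for h in(0,20,38):print(h,proj(s["tcp_pos"]+[0,0,h],p))
for u in(228,231,234):
  for v in range(234,256,2):
    q=pts([u,v],d[v,u],p)[0]-c;print(u,v,im[v,u],"lx %.0f ly %.0f z %.0f"%(q@x,q@y,q[2]))
```

```text
0 [[229.07840302 247.83324812]]
20 [[228.5378847  244.47819806]]
38 [[228.03370909 241.34873078]]
228 234 [33 34 36] lx -24 ly 36 z 333
228 236 [62 60 59] lx -23 ly 37 z 327
228 238 [96 93 93] lx -22 ly 38 z 320
228 240 [92 89 89] lx -21 ly 42 z 319
228 242 [61 59 60] lx -21 ly 41 z 307
228 244 [84 80 79] lx -20 ly 43 z 302
228 246 [24 24 26] lx -18 ly 48 z 304
228 248 [44 44 46] lx -17 ly 54 z 306
228 250 [41 41 44] lx -16 ly 59 z 308
228 252 [71 65 65] lx -28 ly -67 z -1
228 254 [166 154 152] lx -26 ly -59 z 4
231 234 [47 46 47] lx -30 ly 36 z 330
231 236 [53 50 50] lx -29 ly 37 z 323
231 238 [97 94 93] lx -28 ly 39 z 319
231 240 [95 91 90] lx -27 ly 43 z 318
231 242 [93 90 89] lx -26 ly 47 z 316
231 244 [92 88 88] lx -25 ly 49 z 311
231 246 [93 91 90] lx -24 ly 52 z 309
231 248 [116 112 110] lx -23 ly 55 z 306
231 250 [69 67 67] lx -22 ly 59 z 305
231 252 [155 143 142] lx -36 ly -64 z -0
231 254 [162 149 146] lx -35 ly -59 z -2
234 234 [10 13 14] lx -39 ly 14 z 278
234 236 [124 114 113] lx -58 ly -112 z -3
234 238 [174 160 158] lx -56 ly -103 z 3
234 240 [51 48 49] lx -36 ly 27 z 278
234 242 [109 107 104] lx -33 ly 42 z 301
234 244 [22 24 26] lx -31 ly 48 z 305
234 246 [53 53 53] lx -30 ly 54 z 308
234 248 [87 84 83] lx -29 ly 57 z 306
234 250 [97 92 92] lx -28 ly 59 z 299
234 252 [169 155 157] lx -45 ly -60 z 3
234 254 [163 149 151] lx -43 ly -54 z 3
```

The picture and its depth show the real fingertip at about z=219 (row 229), 38 mm above the reported TCP. The fingers therefore passed over the knob, and nothing was moved. I'll back off the same way, go lower and check again.

{"api": "play_rows", "payload": {"series": [[-0.01, 0, -0.004, 0, 0, 0], [-0.03, 0, -0.006, 0, 0, 0], [-0.055, 0, -0.006, 0, 0, 0], [-0.08, 0, -0.006, 0, 0, 0], [-0.103, 0, -0.006, 0, 0, 0], [-0.118, 0, -0.002, 0, 0, 0], [-0.123, 0, 0.01, 0, 0, 0], [-0.123, 0, 0.025, 0, 0, 0], [-0.123, 0, 0.042, 0, 0, 0], [-0.123, 0, 0.055, 0, 0, 0], [-0.123, 0, 0.058, 0, 0, 0], [-0.123, 0, 0.058, 0, 0, 0]]}}

```text
t: 4.83
tcp_pos: [446.3, -71.1, 122.4]
ee_rot: [0.98, -0.199, -0.001, -0.0]
contact_force: [0.8, -0.2, 0.6]
width: 0.0
gripper_force: 0.0
```

Run:
```python
from h import *
s=state();im,d,D=grab("wrist");cv2.imwrite("pics/w4.png",im[:,:,::-1])
c=np.array([584.2,-129.3,0]);x=np.array([.9208,-.3901,0]);y=np.array([.3901,.9208,0])
q=s["tcp_pos"]-c;print(q@x,q@y,q[2],s["contact_force"])
for u in(246,252,258):
  for v in range(100,250,10):
    q=pts([u,v],d[v,u],D)[0]-c; print(u,v,im[v,u],"lx %.0f ly %.0f z %.0f"%(q@x,q@y,q[2]))
```

```text
-149.67559587460246 -0.24506777394245186 122.37008740126873 [ 0.81485195 -0.23681251  0.58723066]
246 100 [232  20  13] lx -68 ly 3 z 183
246 110 [242  36  26] lx -72 ly 3 z 185
246 120 [243  55  41] lx -76 ly 3 z 187
246 130 [242  33  23] lx -80 ly 3 z 186
246 140 [230  20   9] lx -85 ly 3 z 184
246 150 [179  15   8] lx -90 ly 3 z 180
246 160 [52 47 45] lx -135 ly 7 z 2
246 170 [56 51 49] lx -147 ly 7 z 1
246 180 [57 53 51] lx -159 ly 7 z 2
246 190 [81 74 71] lx -172 ly 7 z 1
246 200 [79 73 70] lx -185 ly 7 z 1
246 210 [75 68 67] lx -197 ly 7 z 2
246 220 [82 75 72] lx -211 ly 7 z 1
246 230 [85 78 74] lx -140 ly 4 z 162
246 240 [66 61 57] lx -140 ly 4 z 173
252 100 [231  20  11] lx -68 ly 0 z 183
252 110 [243  33  25] lx -72 ly 0 z 183
252 120 [242  51  38] lx -76 ly 0 z 186
252 130 [242  33  25] lx -80 ly 0 z 186
252 140 [229  18  11] lx -85 ly 0 z 183
252 150 [177  12   7] lx -90 ly 0 z 179
252 160 [56 51 49] lx -135 ly 0 z 2
252 170 [58 51 50] lx -147 ly 0 z 2
252 180 [62 55 54] lx -159 ly 0 z 2
252 190 [59 54 51] lx -172 ly 0 z 1
252 200 [62 57 56] lx -184 ly 0 z 1
252 210 [83 76 73] lx -197 ly 0 z 2
252 220 [75 68 65] lx -211 ly -0 z 1
252 230 [48 44 42] lx -140 ly 0 z 162
252 240 [12 11 10] lx -140 ly 0 z 173
258 100 [228  20  12] lx -68 ly -2 z 182
258 110 [240  23  13] lx -72 ly -2 z 184
258 120 [242  26  17] lx -76 ly -2 z 186
258 130 [239  21  12] lx -80 ly -2 z 185
258 140 [227  18  11] lx -85 ly -2 z 183
258 150 [165  15   9] lx -90 ly -2 z 180
258 160 [58 54 52] lx -135 ly -7 z 1
258 170 [58 54 51] lx -147 ly -7 z 2
258 180 [58 53 52] lx -159 ly -7 z 2
258 190 [61 56 54] lx -171 ly -7 z 2
258 200 [53 49 47] lx -184 ly -7 z 2
258 210 [56 51 49] lx -197 ly -7 z 2
258 220 [101  92  88] lx -211 ly -7 z 2
258 230 [77 71 67] lx -140 ly -3 z 162
258 240 [67 62 57] lx -140 ly -3 z 173
```

View pics/w4.png

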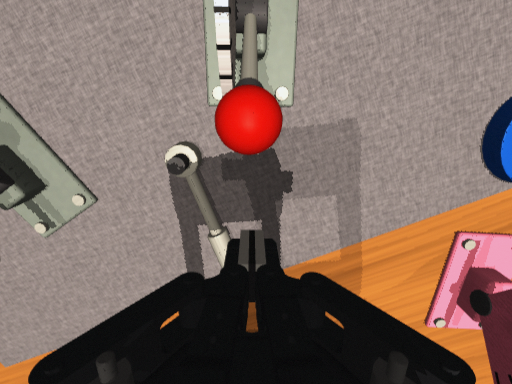

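The picture shows the knob at (249,119), with its top at z≈186. The fingertip is at (252,229) with z≈161 and is in line with the knob, below its centre. Pushing.

{"api": "play_rows", "payload": {"series": [[0.008, 0, 0, 0, 0, 0], [0.022, 0, 0, 0, 0, 0], [0.036, 0, 0, 0, 0, 0], [0.044, 0, 0, 0, 0, 0], [0.05, 0, -0.002, 0, 0, 0], [0.057, 0, -0.005, 0, 0, 0], [0.064, 0, -0.008, 0, 0, 0], [0.071, 0, -0.011, 0, 0, 0], [0.078, 0, -0.014, 0, 0, 0], [0.085, 0, -0.016, 0, 0, 0], [0.092, 0, -0.018, 0, 0, 0], [0.098, 0, -0.019, 0, 0, 0]]}}

```text
t: 5.88
tcp_pos: [539.0, -110.4, 142.2]
ee_rot: [0.98, -0.199, 0.0, 0.0]
contact_force: [-1.5, 1.5, 1.1]
width: -0.2
gripper_force: 1.0
```

```bash
python3 look.py 5
python3 - <<'E'
from meas import *
im,d,p=grab("wrist");c=np.array([584.2,-129.3,0]);x=np.array([.9208,-.3901,0]);y=np.array([.3901,.9208,0])
m=cv2.inRange(cv2.cvtColor(im,cv2.COLOR_RGB2HSV),(0,130,60),(8,255,255));v,u=np.where((m>0)&(d>0));X=pts(np.c_[u,v],d[v,u],p)-c;k=X[:,2]>120;X=X[k]
print(len(X),"knob lx",(X@x).min(),(X@x).max(),"ztop",X[:,2].max() if len(X) else 0)
E
```

```text
tcp -49.022528796618516 -0.2056522497533886 102.24381517136109 [-1.5  1.5  1.1]
scene K 132 [227.2 247.2] lx -21.3 lz 147.9 deg -8.2
scene M 66 [220.4 265.1] lx 4.6 lz 89.8 deg 2.9
2792 knob lx -41.927335715102295 -5.930515570523036 ztop 206.38947584938066
```

It works: the lever is now at −8.2°, with light contact. About 28 mm more to go.

{"api": "play_rows", "payload": {"series": [[0.006, 0, 0, 0, 0, 0], [0.012, 0, -0.001, 0, 0, 0], [0.018, 0, -0.001, 0, 0, 0], [0.024, 0, -0.001, 0, 0, 0], [0.028, 0, -0.001, 0, 0, 0], [0.028, 0, -0.001, 0, 0, 0], [0.018, 0, -0.001, 0, 0, 0], [0.0, 0, -0.001, 0, 0, 0], [-0.03, 0, -0.001, 0, 0, 0], [-0.06, 0, -0.001, 0, 0, 0], [-0.075, 0, -0.001, 0, 0, 0], [-0.075, 0, -0.001, 0, 0, 0]]}}

```text
t: 7.03
tcp_pos: [463.5, -78.4, 142.2]
ee_rot: [0.98, -0.199, -0.002, -0.0]
contact_force: [-0.7, 0.6, 0.0]
width: -0.1
gripper_force: 0.0
```

```bash
python3 look.py 6
python3 - <<'E'
from meas import *
im,d,p=grab("wrist");c=np.array([584.2,-129.3,0]);x=np.array([.9208,-.3901,0])
m=cv2.inRange(cv2.cvtColor(im,cv2.COLOR_RGB2HSV),(0,130,60),(8,255,255));v,u=np.where((m>0)&(d>0));X=pts(np.c_[u,v],d[v,u],p)-c;X=X[X[:,2]>120]
print(len(X),"knob lx",(X@x).min(),(X@x).max(),"ztop",X[:,2].max())
cv2.imwrite("pics/c6.png",cv2.resize(cv2.imread("pics/scene6.png")[180:330,150:350],(800,600)))
E
```

```text
tcp -131.00529322137425 -0.24346923101148926 102.22995126501013 [-0.7  0.6  0. ]
scene K 135 [215.6 250. ] lx 6.9 lz 150.9 deg 2.6
scene M 64 [220.4 265.2] lx 4.5 lz 88.7 deg 2.9
top K 67 [229.9 135.1] lx 4.3 lz 156.6 deg 1.6
709 knob lx -11.154883745953052 -5.067908743827909 ztop 201.78115406214593
```

View pics/c6.png

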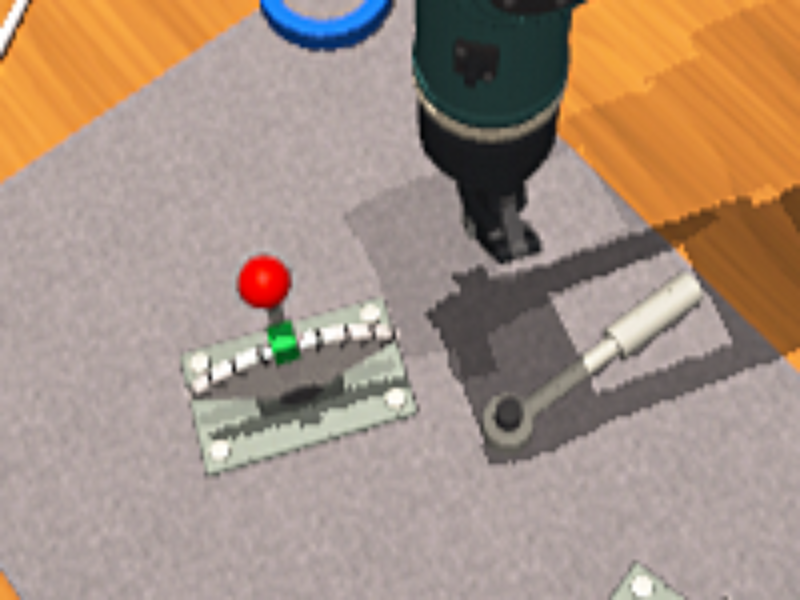

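The lever, with its knob at crop (264,282), now stands behind the clip at (284,342). It measures 2.6° against the clip's 2.9°, and the arm is well clear. Handing in.

```bash
python3 -c "
from plant import r
print(r.finish_job())"
```

```text
the job is handed in; nothing more can be done
None
```

I handed in the job with the throttle lever released within about 1° of its green clip (scene camera: lever 2.6°, clip 2.9°); the arm was clear, the clip had not shifted and I never went near the choke lever, but the hand-in returned no verdict.

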